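# Change the label roll and snap its cap on

### The job

Change the label roll on the packing table: swap the empty core, which stands on the dispenser's stud, with the full roll, which stands on the spare peg, each ending flat on the other's base (the bare grey board is free to set one down on meanwhile). Then take the snap cap, press it straight down onto the stud above the roll until it clicks, and keep pressing so that the spring sleeve under it goes right down; finish like that, with the fingers still pressing the cap down and touching neither roll nor core. Leave everything else on the table where it is.

Things in the scene. Friction and masses are not known exactly. Their poses are not given: they have to be found in the camera images.
- dispenser: The label dispenser, fixed: grey base plate 12 mm thick, 100 mm wide (its y), from -50 to +80 mm along its x, with a steel tear bar 34 mm high at x = +70 to +78 mm. Origin at table level on the axis of its upright steel stud (see stud_tip), z up. Round the stud's foot is a sprung grey sleeve 20 mm in diameter (see spring_sleeve).
- spring_sleeve (a joint): How far (m) the spring sleeve is pressed down: 0 up (its top then 48 mm above the table), 0.004 fully down. It pushes back with 2.5 N at the start and 12.5 N at the end of its travel, so it rises again, cap and all, unless the cap is kept pressed. After the click the cap's underside rests on the sleeve.
- stud_tip (a point): Tip of the dispenser's stud, on its axis, 73 mm above the table. The stud is 13 mm thick, tapered to 6 mm over its top 9 mm. At 53 to 66 mm height four sprung catches, ramped above, square below, bulge to a 19 mm circle: pushing the cap down over them takes 5 to 12 N, then the force drops (the click) and they hold the cap.
- spare_stand: The spare-roll stand, fixed: a wooden plate 100 x 100 x 12 mm with a plain wooden peg 20 mm in diameter, tapered over its last 8 mm, ending 60 mm above the table. Origin on the peg's axis at table level, z up.
- full_roll: The full label roll, loose: a white paper ring 64 mm in diameter and 30 mm high with a 28 mm bore, about 80 g. Origin at the centre of its underside, z along its axis. It starts upright over the spare peg, lying on the stand's plate (underside 12 mm above the table).
- empty_core: The empty core, loose: a plain cardboard ring 36 mm in diameter and 30 mm high with a 28 mm bore, 15 g. Origin at the centre of its underside, z along its axis. It starts upright over the dispenser's stud, lying on the base plate (underside 12 mm above the table).
- snap_cap: The snap cap, loose, 30 g: a ribbed grey plastic knob 30 mm in diameter and 36 mm high, closed on top, with a flange 38 mm in diameter and 4 mm thick at its foot and a 15 mm hole in its underside that goes over the stud. Origin at the centre of its underside, z up. It starts upright on the table, hole down, on the robot's side of the grey board.
- board: A bare grey board, fixed, 130 (its x) x 120 (its y) x 4 mm, kept clear for setting a thing down. Origin at the centre of its underside, so its top is 4 mm above the origin.
- mug: White mug, 76 mm in diameter, 90 mm high; leave alone. Origin: centre of its underside.
- egg_cup: White egg cup with a brown egg, 44 mm in diameter, 71 mm high; leave alone. Origin: centre of its underside.
- stapler: Black stapler, 135 x 34 x 45 mm, long along its x; leave alone. Origin: centre of its underside.
- tape_dispenser: Black desk tape dispenser, 140 x 55 x 84 mm, long along its x; leave alone. Origin: centre of its underside.
- sanitiser: Pale translucent sanitiser bottle, 60 mm in diameter, 160 mm high; leave alone. Origin: centre of its underside.

How it is judged:
By the outcome, as a careful person would: the job done as asked, in the order asked, and still so for the second after the job is handed in, while the arm keeps its last pose, push and grip.
It also fails if it takes over 72 s, if anything falls off the work surface, if the arm or the gripper's body presses on something with over 40 N, if the wrist force passes 120 N, or if a joint passes its speed limit or range.

### The arm

A 6-joint arm with a two-finger parallel gripper is mounted at the origin on the work surface. World frame = base frame: x ahead of the robot, y to its left, z up, the work surface at z = 0. Lengths are in m, angles in rad, forces in N, time in s.
With the tool pointing down it reaches from about 0.375 to 0.9 m from the base axis. Payload 3.1 kg.
Tool frame: the origin (TCP) lies between the finger pads; the fingertips stand 8 mm ahead of it and the grasp point (between the pads) lies 11 mm behind it; z points along the fingers, y is the line along which they close (so a half turn about z gives the same grasp; the last joint's range is limited). The gripper opens to 85 mm and grips with 20 to 120 N. Pads are 22 mm wide; open, the fingers measure 114 mm over their backs; the gripper's body (76 mm by 85 mm) begins 54 mm behind the grasp point. The pads swing forward as they close: fully open they stand 13 mm farther back than shut.
Start: joints at [1.091, 0.527, 1.433, -0, 1.181, -0.178], TCP at [0.186, 0.597, 0.239] pointing down, gripper open.
Joint ranges: [-3.08, 3.08], [-0.75, 2.2], [0.22, 2.44], [-1.43, 4.57], [0, 2.65], [-2.85, 2.85]. Speed limits (rad/s): [2.79, 2.79, 3.14, 3.14, 3.14, 3.14].

### API

Orientations are given as a unit quaternion [x, y, z, w].
In Python, from station import readout, cams, sign_off gives the robot as it stands.
- The arm moves only by the tool send_rows, never from a script. Its argument "commands" is text: rows parted by semicolons, each of 5 numbers parted by spaces: the finger opening in mm, from 0 to 85.4, then the shift along the tool's x, y, z each as a share of 0.02 m, from -1 to 1, then the turn about the tool's z as a share of 4 degrees, from -1 to 1. In form: grip dx dy dz spin; .... A call has 1 to 20 rows; each row shifts and turns the commanded pose from where the row before left it, along the tool's axes as they then stand; what a row does not reach is not made up. A row lasts 1/12 s, in which the tool goes at most 41.7 mm and 7.16 degrees, less where a joint would pass 70% of its speed; a pose out of reach is approached as far as the arm can. A call with a number of a shift or a turn outside -1 to 1 is refused whole. A call with a gripper value outside its range is refused whole. The fingers move at their own pace and stop on an object; "grip_force" is the grip in N (left out, the last holds). Time passes only in rows, so rows that do not move let the fingers close. It gives the time, the measured TCP pose, the force, the opening and the grip force at its end, in the units of the state.
- readout.sense(): the state, without advancing time (a new reading comes with each control period).
- cams.snapshot(name): name is "scene" or "top" or "wrist"; returns a dict with "pixels" (400x640x3 uint8, red, green, blue), "intrinsics" (3x3 intrinsics, pixels), "eye" and "rotation" of the camera in the world. Camera axes: x right, y down, z forward; pixel columns grow to the right and rows downward; lengths in m; the calibration is good to about 2 mm. A picture is of the moment at which its call begins. There is no depth.
- sign_off(): hands the job in; it is judged then, once.
The state is a dict: "t": time; "q": joint angles; "qd": joint speeds; "tau": joint torques, N m; "tcp_pos": TCP position; "tool_rot": TCP orientation; "force": force on the tool from outside, world axes, zero at the start; "ft_torque": the same for the moment, N m; "finger_gap": opening from 0.0 (shut) to 1.0 (fully open); "gripper_force": force on a finger pad.
Only numpy, scipy, OpenCV 4.12 (cv2) and the standard library are available. Lean on these libraries where they do the work, as an engineer would, in place of code of your own. Each camera call takes 0.05 s, during which the arm holds its last target. There are 200 camera calls.

## Working session

There is one attempt and no reset: what is moved stays moved. The work goes in short steps, Python scripts to look and compute and a tool call to move; the robot and the scene stay as the last step left them, time stands still between calls to the robot, and variables do not carry over. Pictures are saved under pics/ and viewed, at most 10 in all, crops included, and the job is handed in when it is done.

Besides the shell and the picture viewer there is one more tool, called after "Emit:" by a JSON object that holds its "method" and its "body", one argument or row to a line. send_rows: Moves the arm, as the interface text tells. Its arguments: {"type":"object","properties":{"commands":{"type":"string"},"grip_force":{"type":"number"}},"required":["commands"]}

```bash
mkdir -p pics; ls; python3 - <<'E'
from station import readout,cams
import cv2,numpy as np,json
s=readout.sense();print({k:np.round(v,3).tolist() for k,v in s.items()})
for n in ["scene","top","wrist"]:
    d=cams.snapshot(n);cv2.imwrite(f"pics/{n}0.png",d["pixels"][:,:,::-1])
    np.savez(f"{n}0.npz",**d)
    print(n,np.round(d["intrinsics"],1).tolist(),np.round(d["eye"],3).tolist(),np.round(d["rotation"],3).tolist())
E
```

```text
pics
{'t': 0.0, 'q': [1.09, 0.529, 1.434, -0.0, 1.181, -0.179], 'qd': [-0.0, -0.001, 0.002, 0.001, -0.0, 0.003], 'tau': [0.0, -44.234, -17.803, -0.0, 0.008, 0.0], 'tcp_pos': [0.185, 0.596, 0.238], 'tool_rot': [0.15, 0.989, -0.001, -0.0], 'force': [-0.11, -0.226, 0.965], 'ft_torque': [-0.011, -0.017, 0.002], 'gripper_force': 0.0, 'finger_gap': 0.997}
scene [[384.9, 0.0, 309.8], [0.0, 384.9, 202.0], [0.0, 0.0, 1.0]] [0.969, 0.535, 0.656] [0.316, 0.865, -0.367, -0.132]
top [[410.3, 0.0, 329.2], [0.0, 410.3, 197.0], [0.0, 0.0, 1.0]] [0.463, 0.077, 1.098] [-0.697, 0.715, -0.036, 0.027]
wrist [[289.0, 0.0, 320.6], [0.0, 289.0, 200.7], [0.0, 0.0, 1.0]] [0.113, 0.619, 0.372] [0.796, 0.586, 0.089, 0.123]
```

View pics/top0.png

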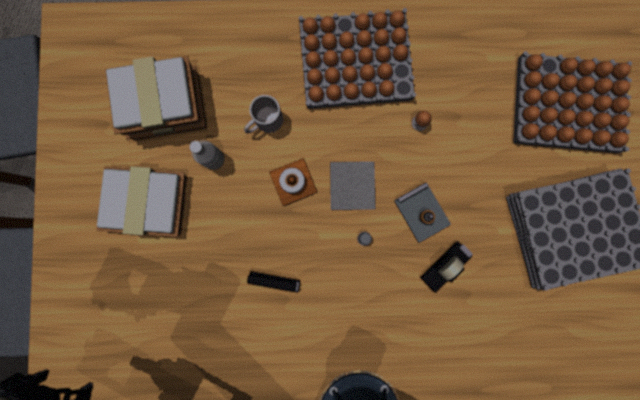

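View pics/scene0.png

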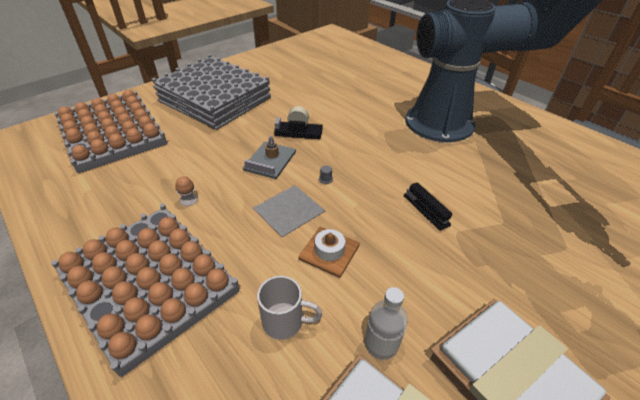

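Top view: stand and roll at about (292,182), board (353,186), dispenser with core (427,215), tear bar at its upper left (411,194), cap (365,239), tape dispenser (447,267), egg cup (423,120). Now I'll measure with rays.

```bash
cat > h.py <<'E'
import cv2,numpy as np
from scipy.spatial.transform import Rotation as R
def ray(d,uv,z):
    K=d["intrinsics"];uv=np.atleast_2d(np.float64(uv))
    v=np.c_[uv,np.ones(len(uv))]@np.linalg.inv(K).T@R.from_quat(d["rotation"]).as_matrix().T
    return (d["eye"]+v*((z-d["eye"][2])/v[:,2:3]))[:,:2]
def proj(d,p):
    c=(np.atleast_2d(p)-d["eye"])@R.from_quat(d["rotation"]).as_matrix()
    c=c@d["intrinsics"].T; return c[:,:2]/c[:,2:]
def snap(n,tag):
    from station import cams
    d=cams.snapshot(n);np.savez(f"{n}{tag}.npz",**d);return d
def rectify(d,c,z,half,mm=1.0):
    # metric top-down view of plane z about c; image right=+x? col=x,row=-y
    n=int(2*half/mm*1000)
    w=np.array([[c[0]-half,c[1]+half],[c[0]+half,c[1]+half],[c[0]+half,c[1]-half],[c[0]-half,c[1]-half]])
    uv=proj(d,np.c_[w,np.full(4,z)]).astype(np.float32)
    H=cv2.getPerspectiveTransform(uv,np.float32([[0,0],[n,0],[n,n],[0,n]]))
    return cv2.warpPerspective(d["pixels"],H,(n,n),flags=cv2.INTER_CUBIC)
E
python3 - <<'E'
from h import *
t=dict(np.load("top0.npz"));s=dict(np.load("scene0.npz"))
for n,uv,z in [("roll",(292,181),.042),("peg",(292,179),.06),("board",(353,186),.004),("core",(427,216),.042),("cap",(365,239),.036),("bar",(411,194),.034),("tape",(447,267),.05),("stapler",(274,282),.04),("egg",(423,120),.05),("mug",(266,110),.09)]:
    print(n,ray(t,uv,z).round(3))
print(R.from_quat(t["rotation"]).as_matrix().round(2))
# HSV samples
for nm,d,pts in [("top",t,[(280,195),(353,186),(410,225),(440,225),(365,238),(292,173),(427,208)]),("scene",s,[(326,172),(290,210),(330,243),(272,150)])]:
    h=cv2.cvtColor(d["pixels"],cv2.COLOR_RGB2HSV)
    print(nm,[h[v,u].tolist() for u,v in pts])
def crop(d,u,v,w,hh): return cv2.resize(d["pixels"][v:v+hh,u:u+w],(800,300),interpolation=cv2.INTER_CUBIC)
cv2.imwrite("pics/c1.png",np.vstack([crop(t,260,165,200,75),cv2.resize(s["pixels"][125:275,215:415],(400,300),interpolation=2).repeat(1,1) if 0 else crop(s,235,130,200,75)])[:,:,::-1])
E
```

```text
roll [[0.6   0.158]]
peg [[0.603 0.157]]
board [[ 0.588 -0.002]]
core [[ 0.501 -0.188]]
cap [[ 0.446 -0.027]]
bar [[ 0.56  -0.151]]
tape [[ 0.37  -0.231]]
stapler [[0.344 0.209]]
egg [[ 0.752 -0.188]]
mug [[0.775 0.216]]
[[-0.03 -1.    0.09]
 [-1.    0.02 -0.01]
 [ 0.01 -0.09 -1.  ]]
top [[12, 196, 108], [150, 16, 96], [109, 27, 75], [105, 25, 82], [120, 27, 94], [4, 32, 128], [80, 11, 68]]
scene [[75, 5, 104], [45, 4, 135], [13, 142, 86], [15, 111, 94]]
```

View pics/c1.png

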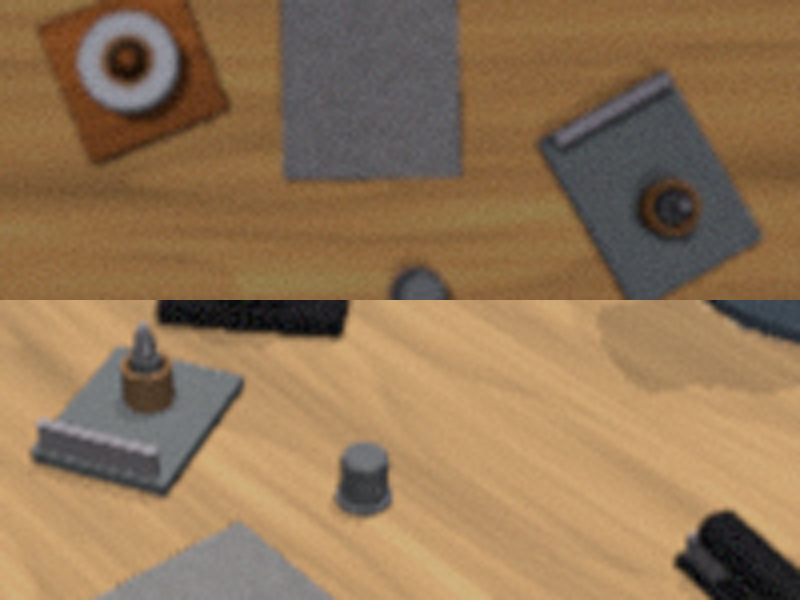

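The crops show the roll's peg, the stud inside the core and the bar direction clearly. I'll move over the stand, squaring the tool to the world axes, for a close wrist view.

Emit:
{"method": "send_rows", "body": {
  "commands": "85 -0.5 -0.5 0 -1;85 -1 -0.8 0 -1;85 -1 -1 0 -1;85 -1 -1 0 -1;85 -1 -1 0 -0.33;85 -1 -1 0 0;85 -1 -1 0 0;85 -1 -1 0 0;85 -1 -1 0 0;85 -1 -1 0 0;85 -1 -1 0 0;85 -1 -1 0 0;85 -1 -1 0 0;85 -1 -1 0 0;85 -1 -1 0 0;85 -1 -1 0 0;85 -1 -1 0 0;85 -1 -1 0 0;85 -1 -1 0 0;85 0 -1 0 0"
}}

```text
t: 1.82
tcp_pos: [0.5466, 0.1975, 0.2393]
tool_rot: [0.0, 1.0, 0.0, 0.002]
force: [0.7, 0.3, 0.2]
finger_gap: 0.996
gripper_force: 0.0
```

```bash
python3 - <<'E'
from h import *
d=snap("wrist","1");cv2.imwrite("pics/w1.png",d["pixels"][:,:,::-1])
from station import readout
s=readout.sense();print(s["t"],s["tcp_pos"],s["tool_rot"],d["eye"],R.from_quat(d["rotation"]).as_matrix().round(2).tolist())
E
```

```text
1.8667 [0.54436359 0.19422994 0.238841  ] [ 1.17453461e-03  9.99998078e-01 -1.55814248e-03  1.92999426e-04] [0.4703575  0.19712997 0.37205557] [[0.0, 0.95, 0.3], [1.0, -0.0, -0.0], [0.0, 0.3, -0.95]]
```

View pics/w1.png

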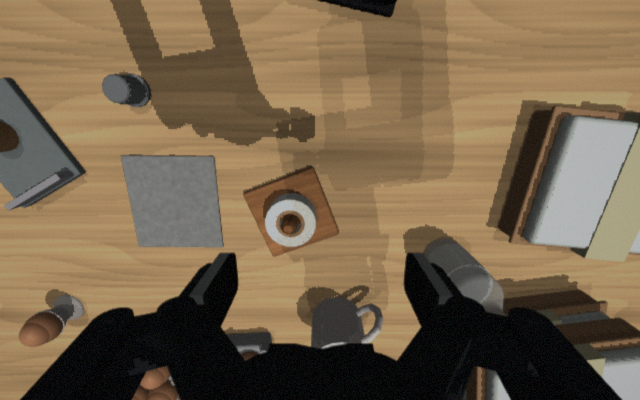

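Wrist view: stand plate about (291,211) with roll top centred at (290,221), board (172,200), cap (125,90), dispenser cut off at left.

```bash
cat >> h.py <<'E'
def blob(d,mask,uv,k=3):
    m=cv2.morphologyEx(mask.astype(np.uint8),cv2.MORPH_OPEN,np.ones((k,k)))
    n,l,st,c=cv2.connectedComponentsWithStats(m)
    i=[j for j in range(1,n) if st[j,4]>30]
    i=min(i,key=lambda j:np.hypot(*(c[j]-uv)))
    cs,_=cv2.findContours((l==i).astype(np.uint8),cv2.RETR_EXTERNAL,cv2.CHAIN_APPROX_NONE)
    return max(cs,key=cv2.contourArea)[:,0]
def rect(d,c,z):
    r=cv2.minAreaRect((ray(d,c,z)*1000).astype(np.float32));return np.round(r[0],1),np.round(r[1],1),round(r[2],1)
def circ(d,c,z):
    w=ray(d,cv2.convexHull(c.astype(np.int32))[:,0],z)*1000
    r=cv2.fitEllipse(ray(d,c,z).astype(np.float32)*1000);return np.round(r[0],1),np.round(r[1],1)
E
python3 - <<'E'
from h import *
d=dict(np.load("wrist1.npz"));t=dict(np.load("top0.npz"))
def go(d,wuv,ruv,buv,cuv):
    hsv=cv2.cvtColor(d["pixels"],cv2.COLOR_RGB2HSV).astype(int);H,S,V=hsv[...,0],hsv[...,1],hsv[...,2]
    print([hsv[v,u].tolist() for u,v in [wuv,ruv,buv,cuv]])
    c=blob(d,(S<70)&(V>105),ruv);print("roll",circ(d,c,.042))
    c=blob(d,(S<60),buv);print("board",rect(d,c,.004),len(c))
    c=blob(d,(S<70),cuv);print("cap",circ(d,c,.036),len(c))
go(d,(260,195),(290,210),(172,200),(120,85))
go(t,(280,195),(292,172),(353,186),(365,238))
# peg/stand direct rays
for n,uv,z in [("peg",(290,226),.06),("roll",(290.5,221),.042)]: print(n,ray(d,uv,z))
cs=[(244,190),(311,166),(338,232),(274,255)]
print("stand",ray(d,cs,.012),ray(d,cs,.012).mean(0))
cs=[(122,156),(213,156),(222,247),(139,247)]
print("board",ray(d,cs,.004).mean(0))
cv2.imwrite("pics/c2.png",np.hstack([cv2.resize(d["pixels"][155:265,235:345],(600,600),interpolation=2)])[:,:,::-1])
E
```

```text
[[13, 144, 122], [16, 34, 167], [20, 6, 118], [90, 3, 101]]
roll (array([604.9, 159.5]), array([61.9, 62. ]))
board (array([591.1,   0.9]), array([118.7, 128.1]), 89.5) 353
cap (array([450.8, -13.8]), array([32.8, 52.5])) 121
[[12, 196, 108], [150, 7, 139], [150, 16, 96], [120, 27, 94]]
roll (array([604.2, 160. ]), array([61.3, 62.5]))
board (array([589.6,  -1.1]), array([115.7, 127.1]), 88.5) 176
cap (array([447.9, -24.5]), array([32.2, 32.8])) 36
peg [[0.60096832 0.16139415]]
roll [[0.60188143 0.16016421]]
stand [[0.57076789 0.09810626]
 [0.53947761 0.18503337]
 [0.62988679 0.22062528]
 [0.6646103  0.13220273]] [0.60118565 0.15899191]
board [0.59211572 0.00089822]
```

View pics/c2.png

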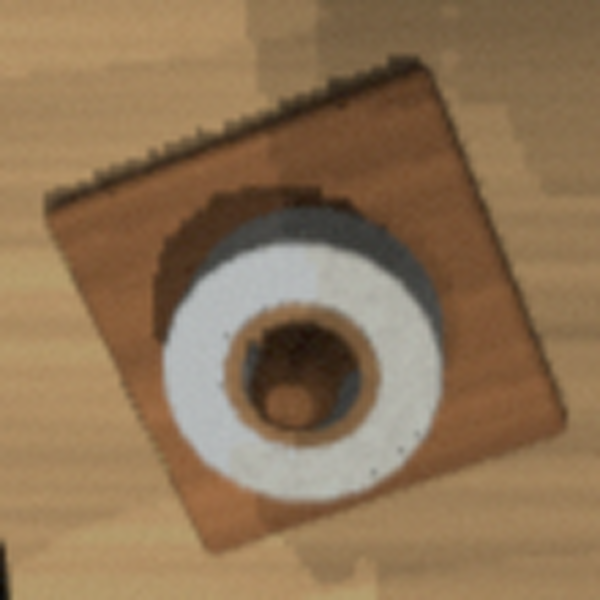

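Emit:
{"method": "send_rows", "body": {
  "commands": "85 0 -1 0 0;85 0 -1 0 0;85 0 -1 0 0;85 0 -1 0 0;85 0 -1 0 0;85 0 -1 0 0;85 0 -1 0 0;85 0 -1 0 0;85 0 -1 0 0;85 0 -1 0 0;85 0.3 -1 0 0;85 0.5 -1 0 0;85 0.5 -1 0 0;85 0.5 -1 0 0;85 0.5 -1 0 0;85 0 -1 0 0;85 0 -1 0 0;85 0 -1 0 0;85 0 -1 0 0;85 0 -0.5 0 0"
}}

```text
t: 3.53
tcp_pos: [0.4966, -0.1928, 0.2392]
tool_rot: [0.0, 1.0, -0.0, 0.0]
force: [-0.6, -0.6, -0.7]
finger_gap: 0.992
gripper_force: 0.0
```

```bash
python3 - <<'E'
from h import *
d=snap("wrist","2");cv2.imwrite("pics/w2.png",d["pixels"][:,:,::-1])
from station import readout
s=readout.sense();print(s["t"],s["tcp_pos"],s["tool_rot"],d["eye"])
E
```

```text
3.5833 [ 0.49686951 -0.19381563  0.23923073] [ 8.17511536e-04  9.99999291e-01 -8.08365965e-04  3.10816696e-04] [ 0.42090989 -0.19307081  0.37233531]
```

View pics/w2.png

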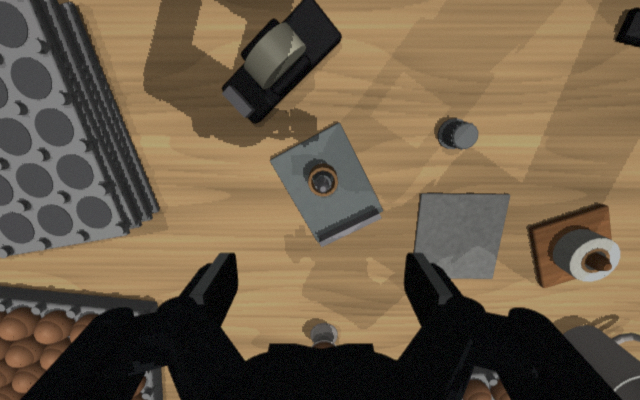

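Wrist view 2: dispenser plate about (327,183) with core/stud at (322,180), tear bar at (350,225), cap top (463,134), stand at right (575,250). I'll measure the stud, core and cap.

```bash
python3 - <<'E'
from h import *
d1=dict(np.load("wrist1.npz"));d=dict(np.load("wrist2.npz"));t=dict(np.load("top0.npz"))
f=lambda p:np.array(p)*110/600+(235,155)
print("peg",ray(d1,f([(292,405)]),.06))
c=ray(d1,f([(48,212),(428,72),(567,415),(215,552)]),.012);print("stand",c.round(4).tolist(),c.mean(0))
hsv=cv2.cvtColor(d["pixels"],cv2.COLOR_RGB2HSV).astype(int);H,S,V=hsv[...,0],hsv[...,1],hsv[...,2]
c=blob(d,(S<70),(327,183),5);print("plate",rect(d,c,.012))
m=(S>90)&(np.hypot(np.arange(640)[None]-322,np.arange(400)[:,None]-180)<25)
c=blob(d,m,(322,180),1);print("core",circ(d,c,.042),len(c))
c=blob(d,(S<70)&(V>75),(463,134));print("cap",circ(d,c,.036))
print("cap top",ray(d,(463.5,134),.036))
print("stand2 peg",ray(d,(603,267),.06))
a=cv2.resize(d["pixels"][140:220,282:362],(560,560),interpolation=2)
b=cv2.resize(d["pixels"][110:158,430:484],(240,213),interpolation=2)
o=np.zeros((560,800,3),np.uint8);o[:,:560]=a;o[:213,560:]=b
b=cv2.resize(d["pixels"][225:295,545:635],(240,187),interpolation=2);o[220:407,560:]=b
cv2.imwrite("pics/c3.png",o[:,:,::-1])
E
```

```text
peg [[0.6050744  0.15954238]]
stand [[0.576, 0.0974], [0.5423, 0.1881], [0.6285, 0.2219], [0.6665, 0.1327]] [0.60331952 0.16002916]
plate (array([ 518.1, -182.7]), array([137.8,  98.9]), 28.1)
core (array([ 499.4, -191.2]), array([33.5, 37.6])) 88
cap (array([449.4, -28.2]), array([26.1, 28. ]))
cap top [[ 0.44733012 -0.03093252]]
stand2 peg [[0.60413757 0.15098136]]
```

View pics/c3.png

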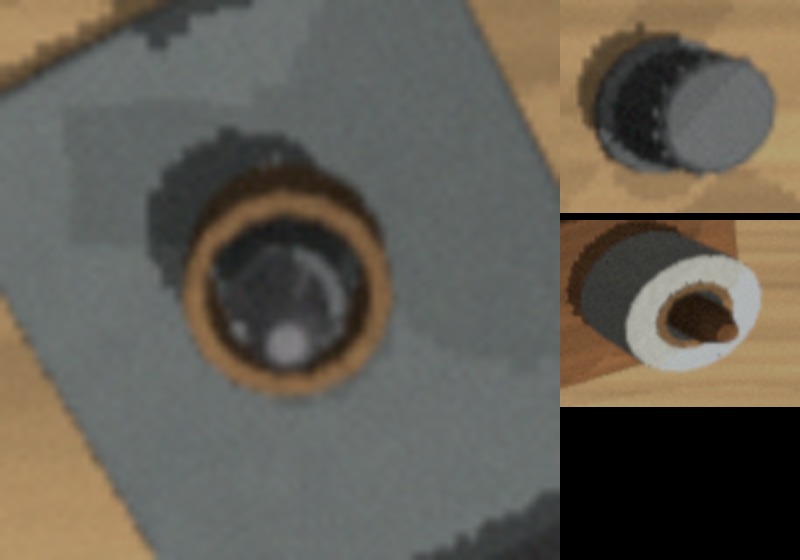

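Crop: stud tip at source pixel (323,189), core rim centre (323,182), cap top (466,135.7).

```bash
python3 - <<'E'
from h import *
d=dict(np.load("wrist2.npz"))
print("tip",ray(d,(323,189),.073),"core",ray(d,(323,181.9),.042),"cap",ray(d,(466,135.7),.036),"pegtip",ray(d,(545+170/2.667,225+110/2.667),.06))
p=np.array([518.1,-182.7]);a=np.radians(28.1)
print("plate->stud~",p-15*np.array([np.cos(a),np.sin(a)]))
E
```

```text
tip [[ 0.50194118 -0.19081234]] core [[ 0.50170453 -0.19059314]] cap [[ 0.44922433 -0.02780776]] pegtip [[0.60309968 0.15766813]]
plate->stud~ [ 504.86809701 -189.76517822]
```

Emit:
{"method": "send_rows", "body": {
  "commands": "60 -0.25 0.15 1 0;60 0 0 1 0;60 0 0 1 0;60 0 0 1 0;60 0 0 1 0;60 0 0 1 0;60 0 0 1 0;60 0 0 1 0;60 0 0 1 0;60 0 0 1 0;60 0 0 0.7 0;60 0 0 0 0;30 0 0 0 0;30 0 0 0 0;30 0 0 0 0;30 0 0 0 0;30 0 0 0 0;30 0 0 0 0",
  "grip_force": 30
}}

```text
t: 5.08
tcp_pos: [0.5021, -0.1883, 0.0261]
tool_rot: [-0.0, 1.0, -0.0, 0.001]
force: [0.5, 1.0, 3.3]
finger_gap: 0.421
gripper_force: 30.2
```

Emit:
{"method": "send_rows", "body": {
  "commands": "30 0 0 -1 0;30 0 0 -1 0;30 0 0 -1 0;30 0 0 -1 0;30 0 0 -1 0;30 -0.44 0.94 0 0;30 -0.44 0.94 0 0;30 -0.44 0.94 0 0;30 -0.44 0.94 0 0;30 -0.44 0.94 0 0;30 -0.44 0.94 0 0;30 -0.44 0.94 0 0;30 -0.44 0.94 0 0;30 -0.44 0.94 0 0;30 -0.44 0.94 0 0;30 0 0 1 0;30 0 0 1 0;30 0 0 1 0;30 0 0 1 0;30 0 0 0.8 0"
}}

```text
t: 6.75
tcp_pos: [0.5889, 0.0002, 0.0281]
tool_rot: [-0.0, 1.0, 0.0, -0.001]
force: [0.9, 0.5, 0.4]
finger_gap: 0.421
gripper_force: 30.1
```

Emit:
{"method": "send_rows", "body": {
  "commands": "30 0 0 0 0;30 0 0 0.3 0;30 0 0 0.2 0;30 0 0 0 0"
}}

```text
t: 7.08
tcp_pos: [0.5896, -0.0001, 0.0195]
tool_rot: [-0.0, 1.0, -0.0, 0.0]
force: [-0.0, 0.1, -0.4]
finger_gap: 0.419
gripper_force: 30.1
```

Emit:
{"method": "send_rows", "body": {
  "commands": "30 0 0 0.1 0;30 0 0 0.05 0;60 0 0 0 0;60 0 0 0 0;60 0 0 0 0;60 0 0 -0.5 0;60 0 0 -1 0;85 0 0 -1 0;85 0 0 -1 0;85 0 0 -1 0;85 -0.1 1 0 0;85 -0.1 1 0 0;85 -0.1 1 0 0;85 -0.1 1 0 0;85 -0.1 1 0 0;85 -0.1 1 0 0;85 -0.1 1 0 0;85 0 0.95 0 0;85 0 0 0 0"
}}

```text
t: 8.67
tcp_pos: [0.6032, 0.1624, 0.1071]
tool_rot: [-0.002, 1.0, 0.001, 0.001]
force: [0.6, 0.6, -0.1]
finger_gap: 0.993
gripper_force: 0.0
```

```bash
python3 - <<'E'
from h import *
for n in ["top","wrist"]:
    d=snap(n,"3");cv2.imwrite(f"pics/{n}3.png",d["pixels"][:,:,::-1])
t=dict(np.load("top3.npz"))
hsv=cv2.cvtColor(t["pixels"],cv2.COLOR_RGB2HSV).astype(int)
uv=proj(t,[[.590,0,.034]])[0];print(uv)
m=(hsv[...,1]>60);m[np.hypot(np.arange(640)[None]-uv[0],np.arange(400)[:,None]-uv[1])>14]=0
c=blob(t,m,uv,1);print("core",circ(t,c,.034),len(c))
E
```

```text
[352.87757605 183.8678167 ]
core (array([ 5.872e+02, -1.000e-01]), array([35.4, 37.1])) 40
```

View pics/wrist3.png

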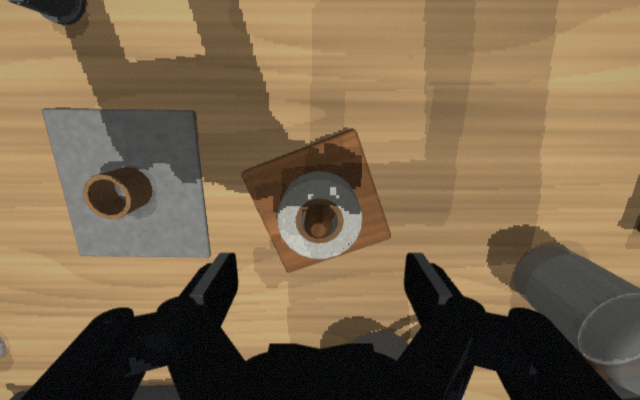

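The picture shows the core upright on the board at (108,196) and the roll centred between the fingers at (320,218). I'll grip the roll.

Emit:
{"method": "send_rows", "body": {
  "commands": "85 0 0 1 0;85 0 0 1 0;85 0 0 1 0;85 0 0 0.9 0;85 0 0 0 0;50 0 0 0 0;50 0 0 0 0;50 0 0 0 0;50 0 0 0 0;50 0 0 0 0;50 0 0 0 0",
  "grip_force": 40
}}

```text
t: 9.68
tcp_pos: [0.6045, 0.1589, 0.0298]
tool_rot: [-0.0, 1.0, -0.0, 0.001]
force: [0.3, -0.7, 5.6]
finger_gap: 0.73
gripper_force: 44.3
```

Emit:
{"method": "send_rows", "body": {
  "commands": "75 0 0 0 0;75 0 0 0 0;75 0 0 0.2 0;75 0 0 0.2 0;75 0 0 0 0;50 0 0 0 0;50 0 0 0 0;50 0 0 0 0;50 0 0 0 0"
}}

```text
t: 10.43
tcp_pos: [0.6033, 0.1591, 0.0201]
tool_rot: [-0.0, 1.0, 0.0, -0.0]
force: [-0.8, 0.7, -0.4]
finger_gap: 0.743
gripper_force: 43.8
```

```bash
python3 - <<'E'
from h import *
d=snap("wrist","4")
from station import readout
s=readout.sense();print(s["tcp_pos"],s["force"])
m=(lambda h:(h[...,1]<70)&(h[...,2]>105))(cv2.cvtColor(d["pixels"],cv2.COLOR_RGB2HSV).astype(int))
uv=proj(d,[[.604,.159,.042]])[0]
print(uv,circ(d,blob(d,m,uv,1),.042))
cv2.imwrite("pics/w4.png",d["pixels"][:,:,::-1])
E
```

```text
[0.60330627 0.15904898 0.02016662] [0.4302049  0.54229432 0.49756234]
[321.47020369 289.14124688] (array([623. , 161.1]), array([24.9, 55.2]))
```

View pics/w4.png

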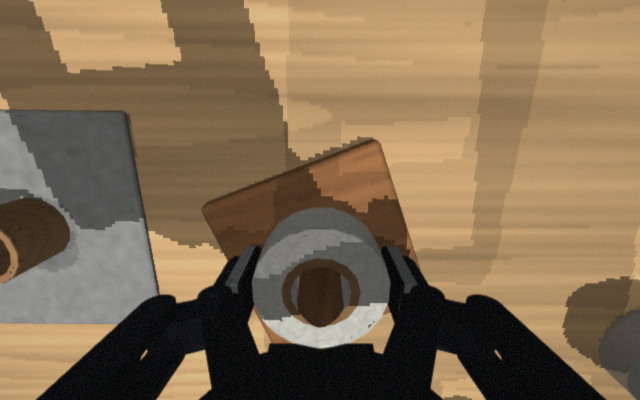

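The roll is between the pads, centred at (321,288). Lifting it and carrying it toward the stud.

Emit:
{"method": "send_rows", "body": {
  "commands": "50 0 0 -0.5 0;50 0 0 -1 0;50 0 0 -1 0;50 0 0 -1 0;50 0 0 -1 0;50 0 -0.8 -0.5 0;50 0.3 -1 0 0;50 0.3 -1 0 0;50 0.3 -1 0 0;50 0.3 -1 0 0;50 0.3 -1 0 0;50 0.3 -1 0 0;50 0.3 -1 0 0;50 0.3 -1 0 0;50 0.3 -1 0 0;50 0.3 -1 0 0;50 0.3 -1 0 0;50 0.3 -1 0 0;50 0.3 -1 0 0;50 0.3 -1 0 0"
}}

```text
t: 12.15
tcp_pos: [0.5192, -0.138, 0.1211]
tool_rot: [-0.0, 1.0, -0.0, 0.0]
force: [-0.8, -0.5, -0.3]
finger_gap: 0.739
gripper_force: 44.0
```

Emit:
{"method": "send_rows", "body": {
  "commands": "50 0.3 -1 0 0;50 0.3 -1 0 0;50 0.2 -0.6 0 0;50 0 0 0 0;50 0 0 0 0;50 0 0 0 0"
}}

```text
t: 12.65
tcp_pos: [0.5035, -0.1881, 0.1205]
tool_rot: [-0.0, 1.0, 0.0, -0.0]
force: [-0.2, 0.9, -0.7]
finger_gap: 0.739
gripper_force: 44.0
```

```bash
python3 - <<'E'
from h import *
from station import readout
s=readout.sense();p=s["tcp_pos"];print(s["t"],p,s["force"],s["finger_gap"]*85.4)
d=snap("wrist","5")
h=cv2.cvtColor(d["pixels"],cv2.COLOR_RGB2HSV).astype(int)
z=p[2]+.0219
uv=proj(d,[[p[0],p[1],z]])[0];print(uv)
m=(h[...,1]<80)&(h[...,2]>90)
m[np.hypot(np.arange(640)[None]-uv[0],np.arange(400)[:,None]-uv[1])>78]=0
m2=(h[...,1]>90)&(np.hypot(np.arange(640)[None]-uv[0],np.arange(400)[:,None]-uv[1])<50)
c=blob(d,m2,uv,1);print("bore ring",circ(d,c,z),len(c),c.min(0),c.max(0))
cv2.imwrite("pics/w5.png",d["pixels"][:,:,::-1])
t=snap("top","5")
E
```

```text
12.65 [ 0.5035289  -0.18808808  0.12047856] [-0.154774    0.94853438 -0.70636211] 63.1432497243268
[321.6692128  287.83473549]
bore ring (array([ 506.5, -188.6]), array([34.2, 34.3])) 205 [282 259] [359 325]
```

Emit:
{"method": "send_rows", "body": {
  "commands": "50 0.2 -0.1 0 0;50 0 0 0 0;50 0 0 0.5 0;50 0 0 0.5 0;50 0 0 0.5 0;50 0 0 0.5 0;50 0 0 0.5 0;50 0 0 0.5 0;50 0 0 0 0"
}}

```text
t: 13.5
tcp_pos: [0.4982, -0.1902, 0.0578]
tool_rot: [-0.0, 1.0, 0.001, -0.002]
force: [-0.6, -0.2, -0.3]
finger_gap: 0.737
gripper_force: 44.0
```

Emit:
{"method": "send_rows", "body": {
  "commands": "50 0 0 0.5 0;50 0 0 0.5 0;50 0 0 0.5 0;50 0 0 0.2 0;50 0 0 0.1 0;50 0 0 0 0;50 0 0 0 0"
}}

```text
t: 14.08
tcp_pos: [0.4997, -0.1911, 0.0244]
tool_rot: [-0.0, 1.0, -0.0, 0.0]
force: [-0.0, 0.2, -0.8]
finger_gap: 0.742
gripper_force: 44.0
```

Emit:
{"method": "send_rows", "body": {
  "commands": "50 0 0 0.1 0;50 0 0 0.1 0;50 0 0 0 0;50 0 0 0 0"
}}

```text
t: 14.42
tcp_pos: [0.4996, -0.191, 0.0204]
tool_rot: [-0.0, 1.0, -0.0, 0.0]
force: [0.3, 0.4, -0.5]
finger_gap: 0.737
gripper_force: 44.0
```

Emit:
{"method": "send_rows", "body": {
  "commands": "50 0 0 0.05 0;50 0 0 0 0;78 0 0 0 0;78 0 0 0 0;78 0 0 0 0;78 0 0 -0.5 0;78 0 0 -1 0;78 0 0 -1 0;78 0 0 -1 0;78 0 0 -1 0;78 0 0 0 0"
}}

```text
t: 15.33
tcp_pos: [0.5016, -0.1922, 0.1133]
tool_rot: [-0.0, 1.0, -0.002, 0.003]
force: [0.4, -0.1, 0.4]
finger_gap: 0.915
gripper_force: 0.0
```

```bash
python3 - <<'E'
from h import *
from station import readout
s=readout.sense();p=s["tcp_pos"];print(s["t"],p,s["force"])
d=snap("wrist","6");t=snap("top","6")
h=cv2.cvtColor(d["pixels"],cv2.COLOR_RGB2HSV).astype(int)
a=cv2.resize(d["pixels"][100:380,180:460],(560,560),interpolation=2)
cv2.imwrite("pics/w6.png",a[:,:,::-1])
uv=proj(d,[[.502,-.19,.042]])[0]
m=(h[...,1]<70)&(h[...,2]>105)
m[np.hypot(np.arange(640)[None]-uv[0],np.arange(400)[:,None]-uv[1])>60]=0
print(uv,circ(d,blob(d,m,uv,1),.042))
E
```

```text
15.3333 [ 0.5016464  -0.19220906  0.11329078] [ 0.41290174 -0.0744832   0.36242199]
[324.54099495 215.02778929] (array([ 502.5, -187.6]), array([64.3, 87.3]))
```

```bash
python3 - <<'E'
from h import *
d=dict(np.load("wrist6.npz"))
h=cv2.cvtColor(d["pixels"],cv2.COLOR_RGB2HSV).astype(int)
r=np.hypot(np.arange(640)[None]-324.5,np.arange(400)[:,None]-215)
c=blob(d,(h[...,1]>70)&(r<40),(324,215),1);print("ring",circ(d,c,.042))
t=dict(np.load("top6.npz"))
h=cv2.cvtColor(t["pixels"],cv2.COLOR_RGB2HSV).astype(int)
uv=proj(t,[[.59,0,.034]])[0]
print(h[int(uv[1]),int(uv[0])], "eye",d["eye"])
E
```

```text
ring (array([ 503. , -191.6]), array([34. , 34.2]))
[ 0 16 49] eye [ 0.42512578 -0.19215385  0.24592572]
```

Emit:
{"method": "send_rows", "body": {
  "commands": "60 -0.44 0.95 0 0;60 -0.44 0.95 0 0;60 -0.44 0.95 0 0;60 -0.44 0.95 0 0;60 -0.44 0.95 0 0;60 -0.44 0.95 0 0;60 -0.44 0.95 0 0;60 -0.44 0.95 0 0;60 -0.44 0.95 0 0;60 -0.44 0.95 0 0;60 0 0 0 0;60 0 0 0 0;60 0 0 0 0"
}}

```text
t: 16.52
tcp_pos: [0.5865, -0.0011, 0.1083]
tool_rot: [-0.0, 1.0, 0.0, -0.001]
force: [-0.6, 0.1, -0.4]
finger_gap: 0.704
gripper_force: 0.0
```

The roll lies flat at (0.503,-0.192). Now the core.

Emit:
{"method": "send_rows", "body": {
  "commands": "60 -0.1 0.05 1 0;60 0 0 1 0;60 0 0 1 0;60 0 0 1 0;60 0 0 0.4 0;60 0 0 0 0;30 0 0 0 0;30 0 0 0 0;30 0 0 0 0;30 0 0 0 0;30 0 0 0 0",
  "grip_force": 30
}}

```text
t: 17.43
tcp_pos: [0.5902, -0.0001, 0.0225]
tool_rot: [-0.0, 1.0, -0.0, 0.001]
force: [0.1, -0.2, 2.3]
finger_gap: 0.413
gripper_force: 30.2
```

Emit:
{"method": "send_rows", "body": {
  "commands": "30 0 0 -0.5 0;30 0 0 -1 0;30 0 0 -1 0;30 0 0 -1 0;30 0 0 -1 0;30 -0.1 1 0 0;30 -0.1 1 0 0;30 -0.1 1 0 0;30 -0.1 1 0 0;30 -0.1 1 0 0;30 -0.1 1 0 0;30 -0.1 1 0 0;30 0 0.95 0 0;30 0 0 0 0;30 0 0 0 0;30 0 0 0 0"
}}

```text
t: 18.77
tcp_pos: [0.6032, 0.1587, 0.1118]
tool_rot: [-0.0, 1.0, -0.0, 0.0]
force: [-0.1, -0.3, -0.6]
finger_gap: 0.417
gripper_force: 30.1
```

```bash
python3 - <<'E'
from h import *
from station import readout
s=readout.sense();p=s["tcp_pos"];print(s["t"],p,s["force"],s["finger_gap"])
d=snap("wrist","7")
h=cv2.cvtColor(d["pixels"],cv2.COLOR_RGB2HSV).astype(int)
z=p[2]-.021+.034
uv=proj(d,[[p[0],p[1],z]])[0];print(uv)
r=np.hypot(np.arange(640)[None]-uv[0],np.arange(400)[:,None]-uv[1])
c=blob(d,(h[...,1]>70)&(h[...,2]>40)&(r<60),uv,1);print("core",circ(d,c,z),c.min(0),c.max(0))
cv2.imwrite("pics/w7.png",cv2.resize(d["pixels"][180:380,200:440],(720,600),interpolation=2)[:,:,::-1])
E
```

```text
18.7667 [0.60324462 0.1586988  0.11178076] [-0.12600185 -0.32851768 -0.63286965] 0.41664267761289714
[321.56009866 276.8931864 ]
core (array([605. , 158.4]), array([44.6, 69.3])) [268 217] [375 336]
```

Emit:
{"method": "send_rows", "body": {
  "commands": "30 0 0 0.5 0;30 0 0 0.5 0;30 0 0 0.5 0;30 0 0 0.4 0;30 0 0 0.3 0;30 0 0 0.2 0;30 0 0 0 0;30 0 0 0 0"
}}

```text
t: 19.48
tcp_pos: [0.6033, 0.1591, 0.0629]
tool_rot: [-0.0, 1.0, -0.0, -0.0]
force: [0.0, 0.6, -0.6]
finger_gap: 0.417
gripper_force: 30.1
```

Emit:
{"method": "send_rows", "body": {
  "commands": "30 0 0 0.5 0;30 0 0 0.5 0;30 0 0 0.3 0;30 0 0 0.2 0;30 0 0 0 0;30 0 0 0.1 0;30 0 0 0 0;30 0 0 0 0"
}}

```text
t: 20.15
tcp_pos: [0.6036, 0.1591, 0.0315]
tool_rot: [-0.0, 1.0, 0.0, 0.0]
force: [-0.2, -0.6, -0.2]
finger_gap: 0.416
gripper_force: 30.1
```

Emit:
{"method": "send_rows", "body": {
  "commands": "30 0 0 0.1 0;30 0 0 0 0;60 0 0 0 0;60 0 0 0 0;60 0 0 0 0;60 0 0 -0.5 0;60 0 0 -1 0;60 0 0 -1 0;60 0 0 -1 0;60 0 0 -1 0;60 0 0 0 0"
}}

```text
t: 21.07
tcp_pos: [0.6063, 0.1594, 0.1241]
tool_rot: [-0.0, 1.0, 0.0, 0.004]
force: [0.3, 0.5, 0.4]
finger_gap: 0.7
gripper_force: 0.0
```

```bash
python3 - <<'E'
from h import *
from station import readout
s=readout.sense();p=s["tcp_pos"];print(s["t"],p,s["force"],s["finger_gap"])
d=snap("wrist","8");b=d["pixels"][150:350,200:440]
d6=dict(np.load("wrist6.npz"));a=d6["pixels"][120:320,205:445]
cv2.imwrite("pics/c8.png",np.hstack([cv2.resize(x,(400,333),interpolation=2) for x in (a,b)])[:,:,::-1])
E
```

```text
21.0667 [0.60627997 0.15940867 0.12405873] [0.31851328 0.46025855 0.4038361 ] 0.699781871923915
```

View pics/c8.png

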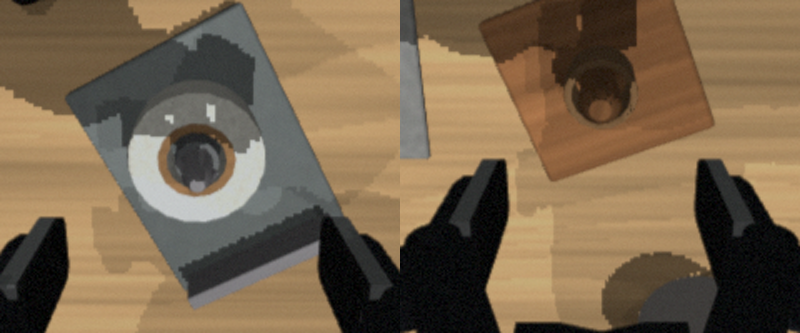

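Emit:
{"method": "send_rows", "body": {
  "commands": "60 0.77 -0.93 0 0;60 0.77 -0.93 0 0;60 0.77 -0.93 0 0;60 0.77 -0.93 0 0;60 0.77 -0.93 0 0;60 0.77 -0.93 0 0;60 0.77 -0.93 0 0;60 0.77 -0.93 0 0;60 0.77 -0.93 0 0;60 0.77 -0.93 0 0;60 0 0 0 0;60 0 0 0 0"
}}

```text
t: 22.12
tcp_pos: [0.4484, -0.0275, 0.1188]
tool_rot: [0.001, 1.0, 0.0, -0.001]
force: [0.4, 0.1, 0.3]
finger_gap: 0.701
gripper_force: 0.0
```

```bash
python3 - <<'E'
from h import *
from station import readout
s=readout.sense();p=s["tcp_pos"];print(s["t"],p,s["force"],s["finger_gap"])
d=snap("wrist","9")
h=cv2.cvtColor(d["pixels"],cv2.COLOR_RGB2HSV).astype(int)
uv=proj(d,[[.449,-.028,.036]])[0];print(uv)
r=np.hypot(np.arange(640)[None]-uv[0],np.arange(400)[:,None]-uv[1])
for th in (60,75,90):
    c=blob(d,(h[...,1]<70)&(h[...,2]>th)&(r<50),uv,1);print("cap",circ(d,c,.036),c.min(0),c.max(0))
E
```

```text
22.1167 [ 0.44843114 -0.02749     0.11875172] [0.43992238 0.09456723 0.26014172] 0.7009986865892813
[320.45034704 210.98537422]
cap (array([444.3, -26.6]), array([28. , 39.5])) [302 178] [341 227]
cap (array([446.3, -26.2]), array([26.2, 38.2])) [302 181] [341 227]
cap (array([450.7, -27.6]), array([23.2, 28.2])) [305 197] [340 227]
```

The left crop shows the roll flat around the stud, and the right crop shows the core around the peg. Now I'll grip the cap by its knob, with the tips just above the flange.

Emit:
{"method": "send_rows", "body": {
  "commands": "60 0 0.05 1 0;60 0 0 1 0;60 0 0 1 0;60 0 0 1 0;60 0 0 1 0;60 0 0 0.1 0;60 0 0 0 0;20 0 0 0 0;20 0 0 0 0;20 0 0 0 0;20 0 0 0 0;20 0 0 0 0;20 0 0 0 0;20 0 0 0 0",
  "grip_force": 80
}}

```text
t: 23.33
tcp_pos: [0.4503, -0.0261, 0.0186]
tool_rot: [-0.0, 1.0, -0.0, 0.001]
force: [0.8, 1.6, 7.3]
finger_gap: 0.322
gripper_force: 79.1
```

Emit:
{"method": "send_rows", "body": {
  "commands": "20 0 0 -0.5 0;20 0 0 -1 0;20 0 0 -1 0;20 0 0 -1 0;20 0 0 -1 0;20 0 0 -0.7 0;20 -0.3 -0.9 0 0;20 -0.3 -0.9 0 0;20 -0.3 -0.9 0 0;20 -0.3 -0.9 0 0;20 -0.3 -0.9 0 0;20 -0.3 -0.9 0 0;20 -0.3 -0.9 0 0;20 -0.3 -0.9 0 0;20 -0.25 -0.95 0 0;20 0 0 0 0;20 0 0 0 0;20 0 0 0 0"
}}

```text
t: 24.83
tcp_pos: [0.5016, -0.1882, 0.1216]
tool_rot: [-0.0, 1.0, 0.0, -0.001]
force: [-0.7, -0.9, -0.3]
finger_gap: 0.32
gripper_force: 78.8
```

```bash
python3 - <<'E'
from h import *
from station import readout
s=readout.sense();p=s["tcp_pos"];print(s["t"],p,s["force"],s["finger_gap"]*85.4)
d=snap("wrist","10")
h=cv2.cvtColor(d["pixels"],cv2.COLOR_RGB2HSV).astype(int)
z=p[2]-.017+.036
uv=proj(d,[[p[0],p[1],z]])[0];print(uv,proj(d,[[.502,-.19,.042]])[0])
for v in range(190,330,10): print(v,[ '%d/%d'%(h[v,u,1],h[v,u,2]) for u in range(270,376,8)])
cv2.imwrite("pics/w10.png",d["pixels"][:,:,::-1])
t=snap("top","10");c=ray(t,(365,239),.0);u=proj(t,[[.449,-.027,.02]])[0].astype(int)
print("table where cap was",cv2.cvtColor(t["pixels"],cv2.COLOR_RGB2HSV)[u[1],u[0]],np.load("top0.npz")["pixels"][u[1],u[0]])
E
```

```text
24.8333 [ 0.50156988 -0.18815608  0.12160815] [-0.67719806 -0.87271107 -0.32438641] 27.28629686110219
[321.57759587 284.05941164] [318.70079637 212.08622618]
190 ['17/77', '13/61', '14/130', '15/117', '16/112', '16/111', '16/111', '16/115', '16/109', '19/109', '13/102', '14/112', '14/112', '14/107']
200 ['15/122', '4/67', '9/109', '14/109', '119/71', '7/39', '28/37', '54/52', '80/144', '13/203', '8/204', '18/112', '18/112', '18/111']
210 ['14/125', '12/184', '16/113', '44/99', '6/82', '5/51', '4/60', '7/107', '115/137', '9/202', '9/203', '14/112', '18/113', '9/112']
220 ['15/122', '6/158', '10/201', '10/200', '32/56', '13/58', '8/62', '4/59', '13/57', '13/175', '10/202', '11/111', '14/111', '16/111']
230 ['107/178', '13/122', '4/202', '13/58', '0/45', '20/38', '14/36', '32/40', '14/37', '9/58', '11/189', '16/115', '14/110', '12/110']
240 ['110/186', '108/185', '9/118', '13/38', '7/35', '21/37', '14/37', '7/37', '6/41', '13/40', '12/44', '15/103', '16/124', '12/105']
250 ['111/193', '104/127', '5/56', '8/34', '19/40', '12/43', '5/53', '5/52', '12/43', '35/36', '116/11', '0/51', '12/64
[... 297 characters left out ...]
/43', '25/41', '9/56', '11/48', '14/56', '9/55', '9/56', '22/23', '17/74', '90/17', '153/10']
290 ['85/12', '165/17', '90/17', '29/44', '19/40', '6/40', '20/39', '12/41', '6/41', '7/39', '0/0', '146/7', '51/10', '170/15']
300 ['179/10', '64/8', '23/11', '111/181', '112/159', '12/88', '12/87', '3/77', '28/81', '106/161', '128/32', '219/7', '102/5', '85/12']
310 ['90/17', '102/15', '191/12', '111/174', '109/175', '107/178', '108/175', '109/176', '109/177', '107/178', '106/161', '70/11', '68/15', '59/13']
320 ['46/11', '36/14', '100/87', '107/158', '106/159', '111/159', '108/160', '112/161', '106/161', '110/163', '109/164', '40/45', '64/16', '32/16']
table where cap was [ 17 137 175] [90 90 96]
```

```bash
python3 - <<'E'
from h import *
d=dict(np.load("wrist10.npz"));g=cv2.GaussianBlur(cv2.cvtColor(d["pixels"],cv2.COLOR_RGB2GRAY),(3,3),0)
print("col",[(v,int(g[v,318])) for v in range(216,312,3)])
for v in (262,274,286,294,298): print("row",v,[(u,int(g[v,u])) for u in range(282,358,3)])
K=dict(tcp=[0.5016,-0.1885,.1216])
for z in (.13,.135,.14,.145):
    print(z,proj(d,[[.5016+dx,-.1885,z] for dx in (-.015,0,.015)]).round(0).tolist())
d9=dict(np.load("wrist9.npz"));g9=cv2.cvtColor(d9["pixels"],cv2.COLOR_RGB2GRAY)
print("col9",[(v,int(g9[v,321])) for v in range(170,240,3)])
print(proj(d9,[[.4497+dx,-.0265,z] for dx,z in((-.019,.004),(-.015,.036),(.015,.036))]).round(0).tolist())
E
```

```text
col [(216, 43), (219, 59), (222, 60), (225, 40), (228, 39), (231, 37), (234, 38), (237, 38), (240, 38), (243, 38), (246, 37), (249, 46), (252, 53), (255, 54), (258, 55), (261, 54), (264, 56), (267, 53), (270, 54), (273, 54), (276, 53), (279, 52), (282, 53), (285, 50), (288, 38), (291, 38), (294, 39), (297, 74), (300, 85), (303, 99), (306, 139), (309, 147)]
row 262 [(282, 56), (285, 55), (288, 14), (291, 25), (294, 44), (297, 51), (300, 55), (303, 55), (306, 53), (309, 55), (312, 53), (315, 54), (318, 56), (321, 54), (324, 53), (327, 54), (330, 55), (333, 54), (336, 54), (339, 55), (342, 52), (345, 49), (348, 35), (351, 11), (354, 27), (357, 56)]
row 274 [(282, 54), (285, 19), (288, 7), (291, 21), (294, 43), (297, 54), (300, 53), (303, 53), (306, 54), (309, 54), (312, 54), (315, 54), (318, 53), (321, 53), (324, 55), (327, 54), (330, 54), (333, 53), (336, 53), (339, 54), (342, 54), (345, 53), (348, 51), (351, 14), (354, 9), (357, 33)]
row 286 [(282, 14), (285, 11), (288, 10), (291, 15), (294, 35), (297, 38), (300, 39), (303, 37), (306, 39), (309, 44), (312, 42), (315, 45), (318, 44), (
[... 587 characters left out ...]
79), (321, 43), (324, 41), (327, 40), (330, 39), (333, 40), (336, 42), (339, 87), (342, 131), (345, 136), (348, 112), (351, 10), (354, 11), (357, 11)]
0.13 [[321.0, 244.0], [321.0, 272.0], [321.0, 298.0]]
0.135 [[321.0, 249.0], [321.0, 277.0], [321.0, 304.0]]
0.14 [[321.0, 254.0], [321.0, 283.0], [321.0, 311.0]]
0.145 [[321.0, 259.0], [321.0, 290.0], [321.0, 318.0]]
col9 [(170, 70), (173, 69), (176, 74), (179, 60), (182, 60), (185, 37), (188, 32), (191, 44), (194, 48), (197, 55), (200, 93), (203, 102), (206, 102), (209, 104), (212, 103), (215, 101), (218, 104), (221, 101), (224, 103), (227, 103), (230, 155), (233, 144), (236, 140), (239, 154)]
[[322.0, 179.0], [322.0, 194.0], [322.0, 229.0]]
```

Emit:
{"method": "send_rows", "body": {
  "commands": "20 -0.13 -0.08 0 0;20 0 0 0.5 0;20 0 0 0.5 0;20 0 0 0.2 0;20 0 0 0 0;20 0 0 0 0",
  "grip_force": 90
}}

```text
t: 25.43
tcp_pos: [0.5047, -0.1902, 0.0964]
tool_rot: [-0.0, 1.0, 0.001, -0.001]
force: [-0.4, -0.2, -1.0]
finger_gap: 0.317
gripper_force: 88.6
```

Emit:
{"method": "send_rows", "body": {
  "commands": "20 0 0 0.2 0;20 0 0 0 0;20 0 0 0 0"
}}

```text
t: 25.68
tcp_pos: [0.5051, -0.1906, 0.0932]
tool_rot: [-0.0, 1.0, 0.0, -0.0]
force: [-0.6, 0.6, -0.8]
finger_gap: 0.319
gripper_force: 88.6
```

Emit:
{"method": "send_rows", "body": {
  "commands": "20 0 0 0.2 0;20 0 0 0 0;20 0 0 0 0"
}}

```text
t: 25.93
tcp_pos: [0.505, -0.1906, 0.0892]
tool_rot: [-0.0, 1.0, 0.0, -0.0]
force: [0.1, 0.5, -0.6]
finger_gap: 0.318
gripper_force: 88.6
```

Emit:
{"method": "send_rows", "body": {
  "commands": "20 0 0 0.2 0;20 0 0 0 0;20 0 0 0 0"
}}

```text
t: 26.18
tcp_pos: [0.505, -0.1905, 0.0851]
tool_rot: [-0.0, 1.0, 0.0, -0.0]
force: [-0.0, 0.4, -0.2]
finger_gap: 0.317
gripper_force: 88.6
```

Emit:
{"method": "send_rows", "body": {
  "commands": "20 0 0 0.15 0;20 0 0 0 0;20 0 0 0 0"
}}

```text
t: 26.43
tcp_pos: [0.5044, -0.1904, 0.0819]
tool_rot: [-0.0, 1.0, 0.0, -0.001]
force: [-1.6, -2.2, -1.7]
finger_gap: 0.323
gripper_force: 89.0
```

Emit:
{"method": "send_rows", "body": {
  "commands": "20 0 0 0.15 0;20 0 0 0 0;20 0 0 0 0"
}}

```text
t: 26.68
tcp_pos: [0.5043, -0.1905, 0.0789]
tool_rot: [-0.0, 1.0, 0.0, -0.001]
force: [-3.7, -1.7, -2.0]
finger_gap: 0.316
gripper_force: 88.9
```

Emit:
{"method": "send_rows", "body": {
  "commands": "20 0 0 0.15 0;20 0 0 0 0;20 0 0 0 0"
}}

```text
t: 26.93
tcp_pos: [0.5043, -0.1905, 0.076]
tool_rot: [-0.0, 1.0, 0.0, -0.001]
force: [-4.4, -1.7, -0.2]
finger_gap: 0.32
gripper_force: 89.0
```

Emit:
{"method": "send_rows", "body": {
  "commands": "20 0.07 -0.04 0 0;20 0 0 0 0;20 0 0 0 0"
}}

```text
t: 27.18
tcp_pos: [0.5038, -0.1911, 0.0762]
tool_rot: [-0.0, 1.0, 0.0, 0.0]
force: [-2.7, 0.9, -1.3]
finger_gap: 0.319
gripper_force: 88.9
```

Emit:
{"method": "send_rows", "body": {
  "commands": "20 0 0 0.1 0;20 0 0 0 0;20 0 0 0 0"
}}

```text
t: 27.43
tcp_pos: [0.5039, -0.1912, 0.0744]
tool_rot: [-0.0, 1.0, 0.0, 0.0]
force: [-3.1, 1.5, 1.9]
finger_gap: 0.318
gripper_force: 89.2
```

Emit:
{"method": "send_rows", "body": {
  "commands": "20 0 0 0.1 0;20 0 0 0 0;20 0 0 0 0"
}}

```text
t: 27.68
tcp_pos: [0.5039, -0.1912, 0.072]
tool_rot: [-0.0, 1.0, 0.0, 0.0]
force: [-0.5, 0.4, -2.9]
finger_gap: 0.321
gripper_force: 88.9
```

Emit:
{"method": "send_rows", "body": {
  "commands": "20 0 0 0.1 0;20 0 0 0 0;20 0 0 0 0"
}}

```text
t: 27.93
tcp_pos: [0.5035, -0.1911, 0.0698]
tool_rot: [-0.0, 1.0, 0.0, -0.0]
force: [-1.6, 1.0, -4.1]
finger_gap: 0.315
gripper_force: 88.8
```

Emit:
{"method": "send_rows", "body": {
  "commands": "20 0 0 0.1 0;20 0 0 0 0;20 0 0 0 0"
}}

```text
t: 28.18
tcp_pos: [0.504, -0.1916, 0.0679]
tool_rot: [-0.0, 1.0, -0.0, 0.0]
force: [-0.6, 0.8, -4.7]
finger_gap: 0.317
gripper_force: 88.8
```

Emit:
{"method": "send_rows", "body": {
  "commands": "20 0 0 0.1 0;20 0 0 0 0;20 0 0 0 0"
}}

```text
t: 28.43
tcp_pos: [0.504, -0.1916, 0.0666]
tool_rot: [-0.0, 1.0, -0.0, 0.0]
force: [-0.9, 2.2, 0.2]
finger_gap: 0.318
gripper_force: 89.2
```

Emit:
{"method": "send_rows", "body": {
  "commands": "20 0 0 0.1 0;20 0 0 0 0;20 0 0 0 0"
}}

```text
t: 28.68
tcp_pos: [0.504, -0.1916, 0.0649]
tool_rot: [-0.0, 1.0, -0.0, 0.0]
force: [-1.3, 1.7, 4.5]
finger_gap: 0.323
gripper_force: 89.6
```

Emit:
{"method": "send_rows", "body": {
  "commands": "20 0 0 0.1 0;20 0 0 0 0;20 0 0 0 0"
}}

```text
t: 28.93
tcp_pos: [0.5041, -0.1916, 0.0633]
tool_rot: [-0.0, 1.0, -0.0, 0.001]
force: [-2.0, 1.9, 8.6]
finger_gap: 0.322
gripper_force: 90.1
```

Emit:
{"method": "send_rows", "body": {
  "commands": "20 0 0 0.1 0;20 0 0 0 0;20 0 0 0 0"
}}

```text
t: 29.18
tcp_pos: [0.5042, -0.1916, 0.0624]
tool_rot: [-0.0, 1.0, -0.0, 0.001]
force: [-4.0, 2.2, 16.4]
finger_gap: 0.316
gripper_force: 91.4
```

Emit:
{"method": "send_rows", "body": {
  "commands": "20 0 0 0.1 0;20 0 0 0 0;20 0 0 0 0"
}}

```text
t: 29.43
tcp_pos: [0.5043, -0.1916, 0.0622]
tool_rot: [-0.0, 1.0, -0.001, 0.001]
force: [-6.1, 4.0, 29.8]
finger_gap: 0.318
gripper_force: 93.0
```

Emit:
{"method": "send_rows", "body": {
  "commands": "20 0 0 0.1 0;20 0 0 0 0;20 0 0 0 0;20 0 0 0 0"
}}

```text
t: 29.77
tcp_pos: [0.5043, -0.1916, 0.062]
tool_rot: [-0.0, 1.0, -0.001, 0.001]
force: [-8.3, 5.7, 42.9]
finger_gap: 0.317
gripper_force: 94.6
```

```bash
python3 - <<'E'
from h import *
from station import readout
s=readout.sense();p=s["tcp_pos"];print(s["t"],p,s["force"],s["ft_torque"],s["gripper_force"])
d=snap("wrist","11");g=cv2.GaussianBlur(cv2.cvtColor(d["pixels"],cv2.COLOR_RGB2GRAY),(3,3),0)
print("col",[(v,int(g[v,318])) for v in range(216,312,3)])
for nm in ("scene",):
    t=snap(nm,"11");uv=proj(t,[[.502,-.19,.08],[.502,-.19,.044],[.502,-.19,.042]]).round(1);print(uv.tolist())
    G=cv2.cvtColor(t["pixels"],cv2.COLOR_RGB2GRAY);u=int(uv[1,0])
    for v in range(int(uv[0,1])-8,int(uv[2,1])+22,2):print(v,G[v,u-22:u+23:2].tolist())
cv2.imwrite("pics/s11.png",t["pixels"][:,:,::-1])
E
```

```text
29.7667 [ 0.50434855 -0.19160528  0.06196474] [-8.34590198  5.67051791 42.90340162] [ 1.01130728  1.64477904 -0.04767906] 94.62665821003611
col [(216, 48), (219, 64), (222, 64), (225, 42), (228, 41), (231, 38), (234, 42), (237, 41), (240, 39), (243, 41), (246, 41), (249, 49), (252, 57), (255, 57), (258, 59), (261, 57), (264, 58), (267, 58), (270, 57), (273, 57), (276, 56), (279, 56), (282, 57), (285, 48), (288, 41), (291, 40), (294, 41), (297, 75), (300, 92), (303, 94), (306, 108), (309, 109)]
[[269.7, 133.4], [270.7, 144.6], [270.7, 145.2]]
125 [176, 175, 167, 168, 168, 109, 22, 24, 13, 26, 28, 34, 30, 25, 28, 21, 14, 37, 26, 35, 8, 25, 25]
127 [173, 178, 175, 174, 167, 102, 58, 30, 15, 22, 21, 31, 92, 61, 25, 22, 18, 16, 30, 33, 19, 12, 14]
129 [167, 172, 179, 178, 177, 125, 93, 52, 20, 16, 21, 25, 64, 31, 18, 28, 25, 17, 21, 18, 21, 21, 23]
131 [169, 168, 174, 181, 181, 130, 101, 42, 15, 28, 31, 28, 33, 18, 27, 22, 16, 26, 17, 18, 21, 27, 19]
133 [176, 170, 167, 173, 178, 161, 104, 49, 38, 48, 46, 18, 29, 29, 9, 24, 18, 22, 19, 18, 14, 21, 23]
135 [174, 176, 171, 168, 172, 157, 10
[... 1067 characters left out ...]

155 [158, 154, 134, 113, 111, 112, 96, 104, 109, 116, 115, 118, 118, 119, 110, 110, 97, 76, 71, 95, 117, 111, 69]
157 [152, 139, 113, 108, 110, 108, 106, 101, 112, 115, 117, 121, 115, 116, 112, 108, 106, 94, 114, 115, 115, 71, 129]
159 [135, 116, 110, 112, 110, 113, 112, 108, 110, 114, 116, 118, 118, 116, 112, 102, 111, 114, 114, 114, 86, 92, 153]
161 [137, 138, 126, 122, 109, 113, 113, 111, 112, 105, 110, 104, 108, 108, 105, 114, 116, 113, 115, 101, 69, 148, 149]
163 [79, 90, 114, 125, 145, 136, 129, 118, 118, 109, 100, 101, 107, 114, 114, 115, 116, 116, 115, 66, 154, 164, 164]
165 [82, 81, 81, 85, 78, 100, 117, 129, 144, 132, 140, 105, 103, 105, 114, 116, 114, 113, 76, 130, 163, 161, 171]
```

Emit:
{"method": "send_rows", "body": {
  "commands": "20 0.05 0.04 -0.1 0;20 0 0 0 0;20 0 0 0 0;20 0 0 0 0;20 0 0 0 0;20 0 0 0 0"
}}

```text
t: 30.37
tcp_pos: [0.5042, -0.1915, 0.0623]
tool_rot: [-0.0, 1.0, -0.001, 0.002]
force: [-4.8, 3.7, 29.0]
finger_gap: 0.316
gripper_force: 92.2
```

```bash
python3 -c "
from station import readout,sign_off
s=readout.sense();print(s['force'],s['tcp_pos']);print(sign_off())"
```

```text
[-4.75597467  3.67516563 29.02333482] [ 0.50417286 -0.19151661  0.06227349]
the job is handed in; nothing more can be done
None
```

The job is handed in after about 30 s: the roll and core are swapped and seen in place. The fingers press the cap down at about 29 N onto a hard stop 4 mm past first contact, which I take as the sleeve fully down, though I did not register the click as a clear force drop.

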